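# Draw the top glass from the rack and glaze the floodlight

### The arm

A 7-joint arm with a two-finger parallel gripper is mounted at the origin on the work surface. World frame = base frame: x ahead of the robot, y to its left, z up, the work surface at z = 0. Lengths are in m, angles in rad, forces in N, time in s.
With the tool pointing down it reaches from about 0.425 to 0.925 m from the base axis. Payload 6.8 kg.
Tool frame: the origin (TCP) lies at the very end of the fingers, on their centre line; the grasp point (between the pads) lies 19 mm behind it; z points along the fingers, y is the line along which they close (so a half turn about z gives the same grasp; the last joint's range is limited). The gripper opens to 85 mm and grips with 20 to 120 N. Pads are 22 mm wide; open, the fingers measure 114 mm over their backs; the gripper's body (76 mm by 85 mm) begins 54 mm behind the grasp point. The pads swing forward as they close: fully open they stand 13 mm farther back than shut.
Start: joints at [-1.288, 0.477, 0.022, 1.555, -0.011, 1.109, -0.083], TCP at [0.257, 0.624, 0.231] pointing down, gripper open.
Joint ranges: [-2.96, 2.96], [-0.34, 2.1], [-1.41, 1.46], [0.24, 2.44], [-1.37, 4.51], [0.17, 1.92], [-2.96, 2.96]. Speed limits (rad/s): [2.39, 2.39, 3.14, 3.14, 3.14, 3.14, 3.14].

### API

Orientations are given as a unit quaternion [w, x, y, z].
In Python, from station import bot gives the robot as it stands. The module is installed in compiled form; this text tells all that it offers.
- The arm moves only by the shell command python3 -m jog 'ROWS' [OPENING] [FORCE]. ROWS is JSON, a list of rows, each a list of 4 numbers: the shift along the tool's x, y, z in cm, then the turn about the tool's z in rad. In form: [[x, y, z, spin], ...]. A call has 1 to 20 rows; each row is the pose to reach, as a shift and turn from the pose commanded when the call began, along the tool's axes at that moment; what a row does not reach only later rows make up. A row lasts 1/12 s, in which the tool goes at most 41.7 mm and 7.16 degrees, less where a joint would pass 70% of its speed; a pose out of reach is approached as far as the arm can. A call with a gripper value outside its range is refused whole. OPENING is the closure, from -1 (fully open) to 1 (shut), set as the call begins (- or left out, the last holds). The fingers move at their own pace and stop on an object; FORCE is the grip in N (left out, the last holds). Time passes only in rows, so rows that repeat a pose let the fingers close. It gives the time, the measured TCP pose, the force, the opening and the grip force at its end, in the units of the state.
- bot.get_obs(): the state, without advancing time (a new reading comes with each control period).
- bot.read_camera(name): name is "side" or "top" or "wrist"; returns a dict with "pixels" (400x640x3 uint8, red, green, blue), "depth" (400x640 float32, m along the optical axis (not along the pixel's ray), 0 where there is no reading), "fovy" (degrees; the focal length in pixels is half the picture's height over the tangent of half this angle, whatever the lens; pixels are square), "cx", "cy" (the principal point, pixels), "pose" (4x4, takes a point from camera to world coordinates). Camera axes: x right, y down, z forward; pixel columns grow to the right and rows downward; lengths in m; the calibration is good to about 2 mm. A picture is of the moment at which its call begins.
- bot.hand_in(): hands the job in; it is judged then, once.
The state is a dict: "t": time; "q": joint angles; "joint_vel": joint speeds; "joint_torque": joint torques, N m; "eef_pos": TCP position; "tool_rot": TCP orientation; "contact_force": force on the tool from outside, world axes, zero at the start; "torque": the same for the moment, N m; "gripper_width": opening from 0.0 (shut) to 1.0 (fully open); "grasp_force": force on a finger pad.
Only numpy, scipy, OpenCV 4.12 (cv2) and the standard library are available. Lean on these libraries where they do the work, as an engineer would, in place of code of your own. Each camera call takes 0.05 s, during which the arm holds its last target. There are 200 camera calls.

### The job

Fit a new front glass to the floodlight that lies on its back: set the closed fingertips softly on the top pane and, pressing just enough that it follows, slide it partly out through the open front of the rack; pressed too hard, the panes under it come along, and they must stay as they lie. Then take it by its two long edges and lay it in the lamp's seat, flat and fully down between the corner lugs. It is glass: do not lean on the stack, force the pane into its seat or let it drop, and leave the other things on the bench alone.

Things in the scene. Friction and masses are not known exactly. Their poses are not given: they have to be found in the camera images.
- pane_top: the top one of four equal frosted glass panes stacked in the rack: 110 mm (its x) by 64 mm (its y) by 8 mm thick, about 140 g; origin at the centre of its underside, z up. It lies below the top edges of the rack's walls with only 2 mm beside it, so it cannot be pinched there: it has to be slid out first
- pane_b: the pane directly under the top one, same size; origin at the centre of its underside. Stays in the rack. Friction: glass on glass about 0.35, glass on the polished rack floor about 0.22, fingertips on glass about 0.6, so a finger that presses too lightly (under some 3 N) skids and one that presses too hard (over some 6 N) drags the whole stack out
- pane_c: the third pane from the top, same size; origin at the centre of its underside. Stays in the rack.
- pane_d: the lowest pane, same size; origin at the centre of its underside. Stays in the rack.
- rack: grey sheet-steel rack fixed to the bench, holding the panes: 115 mm long (x), 74 wide (y), 50 high; 3 mm walls at both long sides and the back (+x), front (-x) open without a lip: a pane slides out towards the rack's -x. Inner floor 12 mm up, inner width 68 mm, inside from x = -55 to 56 mm. Wall tops stand 6 mm above the top pane. Origin: centre of its underside on the bench
- rack_mouth (a point): middle of the rack's front edge (rack x = -55 mm, where the stacked panes also end), at the height of the top pane's underside. A pane slid out by more than about 50 mm tips over this edge
- lamp: small floodlight fixed on its back, window up: an aluminium trough 60 mm wide (y) between two end caps 84 mm wide (y) that lie 50 to 65 mm from the centre along x, at both ends. Both ends are alike. Origin: centre of its underside on the bench, x along its length, z up
- seat (a point): centre of the lamp's glass seat, 50 mm above the bench, where the centre of the pane's underside belongs; axes as the lamp's. End ribs and four corner lugs, 8 mm high, frame the seat, 113 x 67 mm (1.5 mm free all round). Each lug runs 6.5 mm from its corner along the long side; between the end caps the long edges overhang the trough by 2 mm and fingers have free room beside and below them
- alarm: mustard plastic smoke alarm, a disc 110 mm across, 36 mm high; origin at the centre of its underside. Bystander.
- ninevolt: square nine-volt cell standing on end, 18 x 27 x 48 mm; origin at the centre of its underside. Bystander.
- socket: white ceramic bulb socket, 54 mm across the foot, 44 mm high; origin at the centre of its underside. Bystander.
- screwdriver: small steel screwdriver with black handle, 150 mm long, lying along its x; origin near its middle. Bystander.
- spot_bulb: white spotlight bulb standing face down, 50 mm across, 57 mm high over its two pins; origin at the centre of its underside. Bystander.
- bezel: dark steel front frame of the lamp, 134 x 86 x 6 mm, lying flat; origin at the centre of its underside. Fitted later: bystander.

How it is judged:
By the outcome, as a careful person would: the job done as asked, in the order asked, and still so for the second after the job is handed in, with the robot touching nothing.
It also fails if it takes over 72 s, if anything falls off the work surface, if the arm or the gripper's body presses on something with over 40 N, if the wrist force passes 120 N, or if a joint passes its speed limit or range.

## Working session

There is one attempt and no reset: what is moved stays moved. The work goes in short steps, Python scripts to look and compute and a shell command to move; the robot and the scene stay as the last step left them, time stands still between calls to the robot, and variables do not carry over. Pictures are saved under pics/ and viewed, at most 10 in all, crops included, and the job is handed in when it is done.

```bash
mkdir -p pics; python3 - <<'E'
from station import bot
import cv2,numpy as np,pickle
o=bot.get_obs(); print({k:np.round(v,3) for k,v in o.items()})
for n in("top","side"):
    c=bot.read_camera(n); pickle.dump(c,open(n+'.pkl','wb'))
    cv2.imwrite(f'pics/{n}0.png',c['pixels'][:,:,::-1]); print(n,c['fovy'],c['cx'],c['cy'],np.round(c['pose'],3))
E
```

```text
{'t': np.float64(0.0), 'q': array([-1.288,  0.478,  0.022,  1.556, -0.012,  1.109, -0.083]), 'joint_vel': array([-0.   ,  0.001,  0.   , -0.   ,  0.001,  0.001, -0.   ]), 'joint_torque': array([ 0.0000e+00, -5.9646e+01,  1.6080e+00, -2.8121e+01,  1.2000e-02,
        9.0000e-03, -0.0000e+00]), 'eef_pos': array([0.257, 0.624, 0.23 ]), 'tool_rot': array([-0.   ,  0.194,  0.981, -0.001]), 'contact_force': array([0.104, 0.876, 0.664]), 'torque': array([-0.009,  0.01 ,  0.002]), 'grasp_force': np.float64(0.0), 'gripper_width': np.float64(1.001)}
top 52.42922310649814 322.52141074253854 197.59596533018018 [[-0.002 -0.988  0.156  0.49 ]
 [-1.     0.001 -0.011 -0.048]
 [ 0.01  -0.156 -0.988  0.872]
 [ 0.     0.     0.     1.   ]]
side 42.28830776662882 320.9186158142703 195.87116476907354 [[ 0.726 -0.474  0.498  0.096]
 [-0.688 -0.518  0.509 -0.584]
 [ 0.017 -0.712 -0.702  0.812]
 [ 0.     0.     0.     1.   ]]
```

View pics/top0.png

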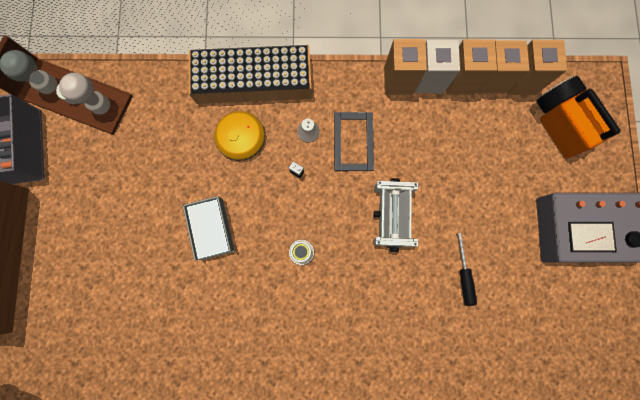

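View pics/side0.png

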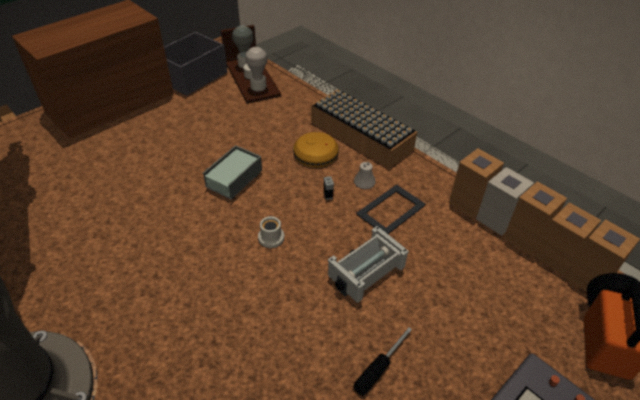

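The top view shows the rack with its panes at about (209,228), open end towards the image bottom, and the lamp at about (396,214). The side view shows the same, with the rack at (233,175) and the lamp at (368,265). Next: enlarged crops and the point clouds.

```bash
cat > h.py <<'E'
import numpy as np
def cloud(c):
    f=200/np.tan(np.radians(c['fovy']/2)); v,u=np.mgrid[:400,:640]; d=c['depth']
    P=np.stack([(u-c['cx'])/f*d,(v-c['cy'])/f*d,d],-1)
    return P@c['pose'][:3,:3].T+c['pose'][:3,3]
def ray(c,u,v,z):
    f=200/np.tan(np.radians(c['fovy']/2)); R=c['pose'][:3,:3];t=c['pose'][:3,3]
    uv=np.atleast_2d(np.c_[u,v]); r=np.c_[(uv[:,0]-c['cx'])/f,(uv[:,1]-c['cy'])/f,np.ones(len(uv))]@R.T
    return t+r*((z-t[2])/r[:,2])[:,None]
E
python3 - <<'E'
import pickle,cv2,numpy as np
from h import *
c=pickle.load(open('top.pkl','rb')); W=cloud(c); im=c['pixels'][:,:,::-1]
a=cv2.resize(im[188:268,175:245],None,fx=5.5,fy=5.5,interpolation=cv2.INTER_CUBIC)
b=cv2.resize(im[172:252,362:432],None,fx=5.5,fy=5.5,interpolation=cv2.INTER_CUBIC)
cv2.imwrite('pics/crop.png',np.hstack([a,b]))
np.set_printoptions(precision=3,suppress=True,linewidth=200)
for (r,q) in((slice(190,268),slice(175,245)),(slice(172,256),slice(365,430))):
    P=W[r,q].reshape(-1,3); ok=c['depth'][r,q].ravel()>0
    h=np.histogram(P[ok,2],bins=np.arange(-.01,.09,.004)); print(h[0]); 
    for lo,hi in((.03,.047),(.047,.07)):
        m=ok&(P[:,2]>lo)&(P[:,2]<hi); print(lo,m.sum(),P[m].mean(0),cv2.minAreaRect((P[m,:2]*1000).astype(np.float32)))
print(W[350,300],W[228,209])
E
```

```text
[   2  460 2441  166   18   37   31   21   28   25   27   51  341 1430  157  198    6    0    0    0    0    0    0    0]
0.03 1914 [0.559 0.178 0.043] ((560.2985229492188, 177.83131408691406), (112.90382385253906, 72.43978881835938), 14.503423690795898)
0.047 296 [0.571 0.183 0.051] ((560.5868530273438, 179.1420135498047), (114.78601837158203, 75.35018920898438), 14.284749984741211)
[   0  407 2446  195    2   10   21  132  172  163  219  323  275  174  318  175  233  173    0    0    0    0    0    0]
0.03 1035 [ 0.588 -0.206  0.038] ((588.5307006835938, -205.1140594482422), (82.67427825927734, 153.5166015625), 86.37908172607422)
0.047 855 [ 0.589 -0.207  0.053] ((588.7693481445312, -206.56314086914062), (83.43526458740234, 130.0349884033203), 87.55523681640625)
[ 0.312 -0.01   0.001] [0.559 0.174 0.046]
```

View pics/crop.png

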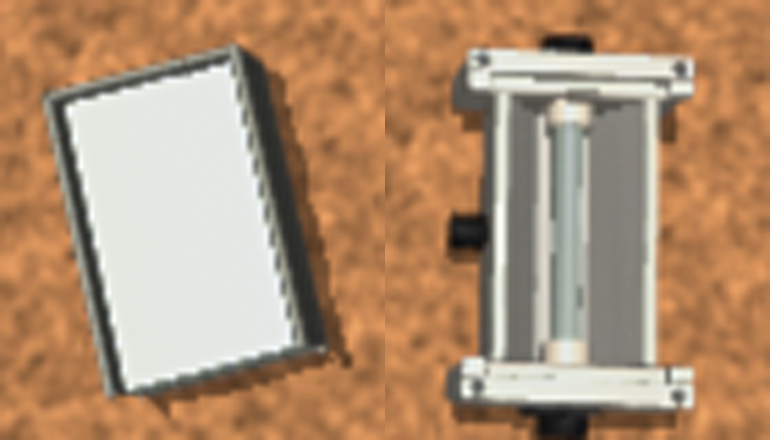

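The crop shows the rack's open front at the image bottom, facing the robot (top-view row ~258). The lamp has a black knob halfway along its +y side, at crop (467,232). I'll check the tall things near the path before moving.

```bash
python3 - <<'E'
import pickle,numpy as np
from h import *
np.set_printoptions(precision=3,suppress=True)
for n in('top','side'):
    c=pickle.load(open(n+'.pkl','rb')); W=cloud(c).reshape(-1,3); W=W[c['depth'].ravel()>0]
    m=(W[:,2]>.08)&(W[:,0]>.1)&(W[:,0]<.75)&(W[:,1]>-.3)&(W[:,1]<.8); P=W[m]
    print(n,m.sum(),P.min(0) if len(P) else '',P.max(0) if len(P) else '')
    for z in(.1,.2,.3): 
        Q=P[P[:,2]>z]; 
        if len(Q): print(z,len(Q),Q.min(0),Q.max(0))
c=pickle.load(open('top.pkl','rb')); W=cloud(c); P=W[205:240,364:382].reshape(-1,3)
f=c['pixels'][205:240,364:382].reshape(-1,3).max(1)<50; print('knob',f.sum(),P[f].min(0),P[f].max(0))
E
```

```text
top 263 [0.665 0.548 0.08 ] [0.75  0.579 0.092]
side 11113 [0.348 0.547 0.08 ] [0.749 0.73  0.223]
0.1 9965 [0.348 0.571 0.1  ] [0.653 0.73  0.223]
0.2 4689 [0.348 0.573 0.2  ] [0.651 0.727 0.223]
knob 35 [ 0.49  -0.176  0.028] [ 0.595 -0.048  0.872]
```

```bash
python3 -m jog '[[0,-3,-4,0],[-4,-6,-4,0],[-47,-28,-3,-0.64],[-47,-28,-3,-0.64],[-47,-28,-3,-0.64],[-47,-28,-3,-0.64],[-47,-28,-3,-0.64],[-47,-28,-3,-0.64],[-47,-28,-3,-0.64],[-47,-28,-3,-0.64],[-47,-28,-3,-0.64],[-47,-28,-3,-0.64],[-47,-28,-3,-0.64],[-47,-28,-3,-0.64],[-47,-28,-3,-0.64],[-47,-28,-3,-0.64]]' 1 20
python3 - <<'E'
from station import bot
import cv2,numpy as np,pickle
c=bot.read_camera('wrist'); pickle.dump(c,open('w1.pkl','wb')); cv2.imwrite('pics/w1.png',c['pixels'][:,:,::-1]); print(np.round(c['pose'],3),c['fovy'],bot.get_obs()['contact_force'])
E
```

```text
t: 1.43
eef_pos: [0.5864, 0.1824, 0.2607]
tool_rot: [-0.0, -0.121, 0.993, -0.001]
contact_force: [-0.1, 0.6, -0.1]
gripper_width: 0.003
grasp_force: 0.0
[[-0.24   0.92   0.31   0.506]
 [ 0.971  0.228  0.075  0.163]
 [-0.001  0.319 -0.948  0.403]
 [ 0.     0.     0.     1.   ]] 64.43407103641094 [-0.95563494  0.36677199 -0.94558467]
```

View pics/w1.png

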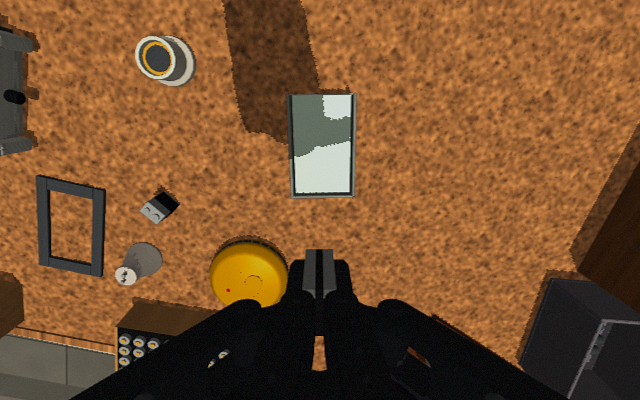

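The wrist view shows the rack at (290–355, 95–198) with its open end up, and the closed fingertips at about (318,255). I'll measure the rack from this view to cross-check.

```bash
python3 - <<'E'
import pickle,cv2,numpy as np
from h import *
np.set_printoptions(precision=4,suppress=True)
c=pickle.load(open('w1.pkl','rb')); W=cloud(c); P=W[85:210,275:370].reshape(-1,3); 
print(np.histogram(P[:,2],bins=np.arange(-.01,.07,.004))[0])
for lo,hi in((.038,.0465),(.0475,.06),(.038,.06)):
    m=(P[:,2]>lo)&(P[:,2]<hi); print(m.sum(),np.median(P[m,2]),cv2.minAreaRect((P[m,:2]*1000).astype(np.float32)))
E
```

```text
[   0  106 4704    8    4   49    3   33   53   60   61   66  176 5567
  124  815    0    0    0]
5751 0.04360573985625571 ((559.2542724609375, 178.36972045898438), (111.49567413330078, 68.32313537597656), 14.685471534729004)
909 0.051230337209141885 ((559.7514038085938, 178.5374755859375), (116.18631744384766, 74.85185241699219), 14.638041496276855)
6682 0.04377274364503997 ((559.7514038085938, 178.5374755859375), (116.18631744384766, 74.85185241699219), 14.638041496276855)
```

```bash
python3 -m jog '[[0.7,0.3,3,-0.01],[0.7,0.3,7,-0.01],[0.7,0.3,11,-0.01],[0.7,0.3,15,-0.01],[0.7,0.3,18,-0.01],[0.7,0.3,20,-0.01],[0.7,0.3,20.5,-0.01],[0.7,0.3,20.5,-0.01],[0.7,0.3,20.5,-0.01],[0.7,0.3,20.5,-0.01]]'
python3 - <<'E'
from station import bot
import numpy as np
o=bot.get_obs();q=o['tool_rot'];print(o['eef_pos'],2*np.degrees(np.arctan2(q[2],q[1])),q,o['contact_force'])
E
```

```text
t: 2.32
eef_pos: [0.5786, 0.1885, 0.0582]
tool_rot: [0.001, -0.13, 0.992, 0.001]
contact_force: [0.2, -1.0, -0.0]
gripper_width: -0.0
grasp_force: 0.0
[0.57855246 0.18849717 0.05818465] 194.89436811648795 [ 1.46307012e-03 -1.29612050e-01  9.91563530e-01  5.83825937e-04] [ 0.17648344 -1.04106211 -0.02481634]
```

```bash
python3 -m jog '[[0,-0.5,0.3,0],[0,-0.5,0.6,0],[0,-0.5,0.9,0],[0,-0.5,1.1,0],[0,-0.5,1.2,0],[0,-0.5,1.2,0],[0,-0.5,1.2,0]]'; python3 -m jog '[[0,0,0.05,0],[0,0,0.05,0],[0,0,0.05,0]]';python3 -m jog '[[0,0,0.05,0],[0,0,0.05,0],[0,0,0.05,0]]'
```

```text
t: 2.9
eef_pos: [0.5787, 0.1826, 0.0442]
tool_rot: [-0.0, -0.129, 0.992, 0.0]
contact_force: [0.1, 0.4, 0.4]
gripper_width: -0.001
grasp_force: 0.0
t: 3.15
eef_pos: [0.5789, 0.1827, 0.0442]
tool_rot: [0.0, -0.129, 0.992, 0.0]
contact_force: [-1.4, -0.2, 4.5]
gripper_width: 0.004
grasp_force: 2.5
t: 3.4
eef_pos: [0.5792, 0.1827, 0.0441]
tool_rot: [0.0, -0.129, 0.992, 0.0]
contact_force: [-1.5, -1.5, 8.2]
gripper_width: -0.001
grasp_force: 4.2
```

```bash
python3 -m jog '[[0,0,-0.05,0],[0,0,-0.05,0],[0,0,-0.05,0],[0.1,0,-0.05,0],[0.2,0,-0.05,0],[0.3,0,-0.05,0],[0.4,0,-0.05,0],[0.5,0,-0.05,0],[0.6,0,-0.05,0],[0.7,0,-0.05,0],[0.8,0,-0.05,0]]'
cat > st.py <<'E'
from station import bot
import cv2,numpy as np,pickle,sys
from h import *
o=bot.get_obs();print(np.round(o['contact_force'],2),np.round(o['eef_pos'],4))
c=bot.read_camera('top');pickle.dump(c,open('t.pkl','wb'))
W=cloud(c);P=W[180:300,170:260].reshape(-1,3)
d=P-[.5598,.1786,0];a=np.radians(14.6);x=d[:,0]*np.cos(a)+d[:,1]*np.sin(a);y=-d[:,0]*np.sin(a)+d[:,1]*np.cos(a)
for lo,hi in((.001,.02),(.012,.032),(.0335,.0475)):
    m=(P[:,2]>lo)&(P[:,2]<hi)&(abs(y)<.03)&(x<.0)&(x>-.13);print(lo,m.sum(),np.round(np.sort(x[m])[:6],4))
E
python3 st.py
```

```text
t: 4.32
eef_pos: [0.5715, 0.1807, 0.0441]
tool_rot: [0.001, -0.129, 0.992, 0.0]
contact_force: [0.9, -0.0, 5.7]
gripper_width: -0.006
grasp_force: 2.6
[ 0.92 -0.03  5.7 ] [0.5715 0.1807 0.0441]
0.001 153 [-0.1292 -0.1287 -0.1284 -0.1283 -0.1283 -0.1276]
0.012 1 [-0.0555]
0.0335 918 [-0.0634 -0.0633 -0.0633 -0.0633 -0.0633 -0.0632]
```

```bash
cat > side.py <<'E'
from station import bot
import numpy as np,pickle
from h import *
c=bot.read_camera('side');pickle.dump(c,open('s.pkl','wb'))
P=cloud(c)[130:230,190:280].reshape(-1,3)
d=P-[.5598,.1786,0];a=np.radians(14.6);x=d[:,0]*np.cos(a)+d[:,1]*np.sin(a);y=-d[:,0]*np.sin(a)+d[:,1]*np.cos(a)
for lo in np.arange(.004,.05,.004):
    m=(P[:,2]>lo)&(P[:,2]<lo+.004)&(abs(y)<.03)&(x<.06);s=np.sort(x[m]);print(round(lo,3),m.sum(),np.round(s[:1],4),np.round(np.median(s[:20]),4))
E
python3 side.py
python3 -m jog '[[0,0,-0.015,0],[0.1,0,-0.015,0],[0.2,0,-0.015,0],[0.3,0,-0.015,0],[0.4,0,-0.015,0],[0.5,0,-0.015,0],[0.6,0,-0.015,0],[0.7,0,-0.015,0],[0.8,0,-0.015,0]]'
python3 st.py; python3 side.py
```

```text
0.004 5 [-0.1341] -0.0571
0.008 30 [-0.0589] -0.0577
0.012 31 [-0.0604] -0.0572
0.016 25 [-0.0581] -0.0566
0.02 26 [-0.0599] -0.0569
0.024 11 [-0.0587] -0.056
0.028 0 [] nan
0.032 13 [-0.063] 0.054
0.036 39 [-0.0658] -0.0644
0.04 437 [-0.0669] -0.0645
0.044 320 [-0.067] -0.0638
0.048 31 [-0.0011] 0.0337
t: 5.17
eef_pos: [0.5636, 0.1785, 0.0441]
tool_rot: [0.0, -0.129, 0.992, 0.0]
contact_force: [1.9, 0.5, 5.1]
gripper_width: -0.0
grasp_force: 2.6
[1.9  0.45 5.08] [0.5636 0.1785 0.0441]
0.001 153 [-0.1296 -0.1296 -0.1289 -0.1284 -0.1277 -0.1267]
0.012 1 [-0.0556]
0.0335 965 [-0.0719 -0.0718 -0.0718 -0.0718 -0.0718 -0.0717]
0.004 9 [-0.1602] -0.069
0.008 29 [-0.0588] -0.0578
0.012 19 [-0.0599] -0.0573
0.016 8 [-0.0594] -0.0561
0.02 3 [-0.0586] -0.0575
0.024 3 [-0.0576] -0.057
0.028 2 [-0.0566] 0.0001
0.032 32 [-0.0712] 0.0471
0.036 59 [-0.0733] -0.0723
0.04 486 [-0.0747] -0.0732
0.044 286 [-0.073] -0.0696
0.048 25 [-0.0097] 0.0524
  return _methods._mean(a, axis=axis, dtype=dtype,
  ret = ret.dtype.type(ret / rcount)
```

```bash
python3 -m jog '[[0.15,0,-0.005,0],[0.3,0,-0.005,0],[0.45,0,-0.005,0],[0.6,0,-0.005,0],[0.75,0,-0.005,0],[0.9,0,-0.005,0],[1.05,0,-0.005,0],[1.2,0,-0.005,0],[1.35,0,-0.005,0],[1.5,0,-0.005,0]]'
python3 st.py; python3 side.py 2>/dev/null
```

```text
t: 6.1
eef_pos: [0.5489, 0.1746, 0.0441]
tool_rot: [0.0, -0.129, 0.992, 0.0]
contact_force: [2.4, 0.0, 5.7]
gripper_width: -0.001
grasp_force: 2.6
[2.36 0.01 5.72] [0.5489 0.1746 0.0441]
0.001 120 [-0.1288 -0.1284 -0.1279 -0.1279 -0.1272 -0.1263]
0.012 1 [-0.0555]
0.0335 945 [-0.0869 -0.0869 -0.0869 -0.0868 -0.0868 -0.0868]
0.004 7 [-0.122] -0.092
0.008 6 [-0.0591] -0.058
0.012 8 [-0.0589] -0.0569
0.016 6 [-0.0578] -0.0568
0.02 3 [-0.0571] -0.0556
0.024 1 [-0.0574] -0.0574
0.028 3 [-0.0569] 0.0479
0.032 66 [-0.0875] 0.0315
0.036 88 [-0.0891] -0.0871
0.04 500 [-0.0891] -0.0886
0.044 293 [-0.0894] -0.0862
0.048 28 [-0.0251] 0.0189
```

```bash
python3 -m jog '[[0.15,0,-0.01,0],[0.3,0,-0.01,0],[0.45,0,-0.01,0],[0.6,0,-0.01,0],[0.75,0,-0.01,0],[0.9,0,-0.01,0],[1.05,0,-0.01,0],[1.2,0,-0.01,0],[1.3,0,-0.01,0],[1.3,0,-0.01,0],[1.3,0,-0.1,0],[1.3,0,-1,0],[1.3,0,-3,0],[1.3,0,-6,0],[1.3,0,-8,0],[1.3,0,-8,0],[1.3,0,-8,0]]'
python3 st.py; python3 side.py 2>/dev/null
python3 - <<'E'
from station import bot
import cv2,numpy as np,pickle
from h import *
c=bot.read_camera('wrist'); pickle.dump(c,open('w2.pkl','wb')); cv2.imwrite('pics/w2.png',c['pixels'][:,:,::-1])
q=bot.get_obs()['tool_rot'];print(2*np.degrees(np.arctan2(q[2],q[1])))
W=cloud(c);P=W.reshape(-1,3);d=P-[.5598,.1786,0];a=np.radians(14.6);x=d[:,0]*np.cos(a)+d[:,1]*np.sin(a);y=-d[:,0]*np.sin(a)+d[:,1]*np.cos(a)
m=(P[:,2]>.036)&(P[:,2]<.0475)&(x<-.058)&(x>-.12)&(abs(y)<.06);print(m.sum(),np.median(P[m,2]),cv2.minAreaRect((P[m,:2]*1000).astype(np.float32)),x[m].min(),y[m].min(),y[m].max())
E
```

```text
t: 7.62
eef_pos: [0.5362, 0.1713, 0.1249]
tool_rot: [0.0, -0.129, 0.992, 0.0]
contact_force: [0.1, -0.2, 0.3]
gripper_width: -0.002
grasp_force: 0.0
[ 0.07 -0.17  0.29] [0.5362 0.1713 0.1249]
0.001 93 [-0.1299 -0.1279 -0.1277 -0.1275 -0.1273 -0.1266]
0.012 0 []
0.0335 1194 [-0.1004 -0.1003 -0.1003 -0.1003 -0.1003 -0.1002]
0.004 6 [-0.0905] -0.0567
0.008 7 [-0.0584] -0.057
0.012 1 [-0.0572] -0.0572
0.016 7 [-0.0591] -0.0578
0.02 2 [-0.0573] -0.057
0.024 5 [-0.0588] -0.0566
0.028 4 [0.0248] 0.0511
0.032 167 [-0.1008] 0.0185
0.036 144 [-0.1022] -0.1012
0.04 619 [-0.103] -0.1016
0.044 359 [-0.1037] -0.0985
0.048 39 [-0.0828] 0.0528
194.85746454757194
5784 0.04358015033181367 ((483.0478210449219, 158.3307647705078), (42.83610153198242, 64.28353881835938), 14.682038307189941) -0.1008344051420364 -0.032438238070280664 0.03187882282163686
```

View pics/w2.png

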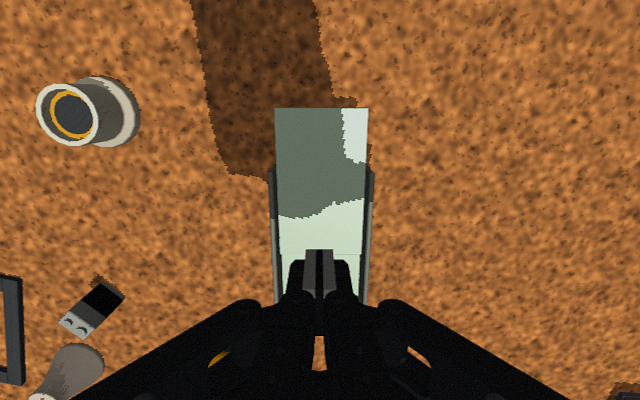

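The view shows the top pane slid straight out of the rack (about 45 mm), its front edge at row 108, columns 275–368. Now I open and go down around the overhanging part.

```bash
python3 -m jog '[[2.5,0.1,0,0],[4.9,0.1,0,0],[4.9,0.1,0,0],[4.9,0.1,0,0],[4.9,0.1,2,0],[4.9,0.1,4,0],[4.9,0.1,6,0],[4.9,0.1,8,0],[4.9,0.1,9.5,0],[4.9,0.1,10.3,0],[4.9,0.1,10.7,0],[4.9,0.1,10.7,0],[4.9,0.1,10.7,0],[4.9,0.1,10.7,0]]' -1 20
python3 - <<'E'
from station import bot
import cv2,numpy as np,pickle
c=bot.read_camera('wrist'); pickle.dump(c,open('w3.pkl','wb')); cv2.imwrite('pics/w3.png',c['pixels'][:,:,::-1])
o=bot.get_obs();p=o['eef_pos']-[.5598,.1786,0];a=np.radians(14.6);print(p[0]*np.cos(a)+p[1]*np.sin(a),-p[0]*np.sin(a)+p[1]*np.cos(a),p[2])
E
```

```text
t: 8.93
eef_pos: [0.4894, 0.16, 0.0178]
tool_rot: [0.001, -0.129, 0.992, 0.0]
contact_force: [-0.1, 0.3, 0.5]
gripper_width: 0.997
grasp_force: 0.0
-0.07283253526028677 -0.0002750272336635544 0.01785400993384006
```

View pics/w3.png

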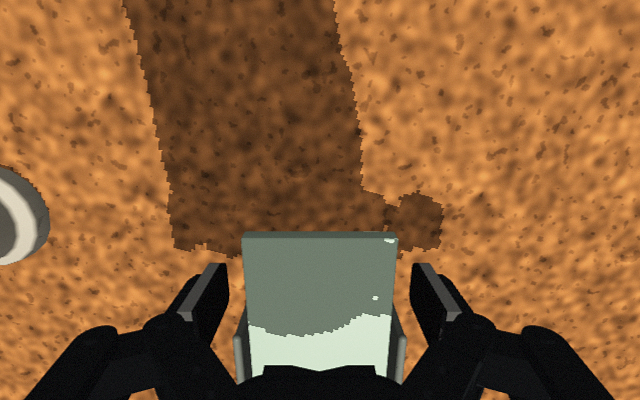

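The pane's protruding part (columns 243–397) sits centred between the open fingers at (215,290) and (430,290). Closing.

```bash
python3 -m jog '[[0,0,0,0],[0,0,0,0],[0,0,0,0],[0,0,0,0],[0,0,0,0],[0,0,0,0],[0,0,0,0],[0,0,0,0]]' 1 35; python3 st.py
```

```text
t: 9.65
eef_pos: [0.489, 0.1598, 0.0177]
tool_rot: [0.0, -0.129, 0.992, 0.0]
contact_force: [-0.9, 0.6, 5.8]
gripper_width: 0.738
grasp_force: 38.9
[-0.92  0.61  5.84] [0.489  0.1598 0.0177]
0.001 82 [-0.1299 -0.1297 -0.1296 -0.1296 -0.1293 -0.1291]
0.012 0 []
0.0335 622 [-0.1004 -0.1002 -0.1002 -0.1    -0.0999 -0.0998]
```

```bash
python3 -m jog '[[0,0,-0.05,0],[0,0,-0.1,0],[0,0,-0.15,0],[0,0,-0.2,0],[0,0,-0.4,0],[0,0,-0.8,0],[0,0,-1.5,0],[0,0,-2.5,0],[0,0,-4.5,0],[0,0,-7,0],[0,0,-10,0],[0,0,-13,0],[0,0,-15,0],[0,0,-15,0],[0,0,-15,0],[0,0,-15,0]]'
python3 - <<'E'
from station import bot
import cv2,numpy as np,pickle
from h import *
np.set_printoptions(precision=4,suppress=True)
c=bot.read_camera('wrist'); pickle.dump(c,open('w4.pkl','wb')); cv2.imwrite('pics/w4.png',c['pixels'][:,:,::-1])
o=bot.get_obs();W=cloud(c); 
R=cv2.Rodrigues(np.zeros(3))[0]
from scipy.spatial.transform import Rotation as Ro
q=o['tool_rot'];R=Ro.from_quat([q[1],q[2],q[3],q[0]]).as_matrix()
T=(W-o['eef_pos'])@R; P=T.reshape(-1,3)
m=(abs(P[:,2]+.024)<.012)&(abs(P[:,1])<.0325)&(P[:,0]>-.02)&(P[:,0]<.06);Q=P[m];print(o['contact_force'],m.sum(),Q.min(0),Q.max(0),np.median(Q,0))
A=np.c_[Q[:,:2],np.ones(len(Q))];print('plane',np.linalg.lstsq(A,Q[:,2],rcond=None)[0])
print('rect',cv2.minAreaRect((Q[:,:2]*1000).astype(np.float32)))
c=bot.read_camera('top');P=cloud(c)[180:300,170:260].reshape(-1,3)
E
```

```text
t: 11.03
eef_pos: [0.488, 0.1595, 0.1668]
tool_rot: [-0.0, -0.129, 0.992, -0.0]
contact_force: [0.4, -0.4, -2.2]
gripper_width: 0.738
grasp_force: 38.9
[-0.4897  0.3315 -3.0628] 15928 [-0.02   -0.0325 -0.036 ] [ 0.0282  0.0324 -0.0186] [ 0.007   0.0001 -0.0264]
plane [ 0.0294  0.0002 -0.0265]
rect ((4.123897552490234, -0.009784698486328125), (48.232139587402344, 64.9135513305664), 0.006782107055187225)
```

View pics/w4.png

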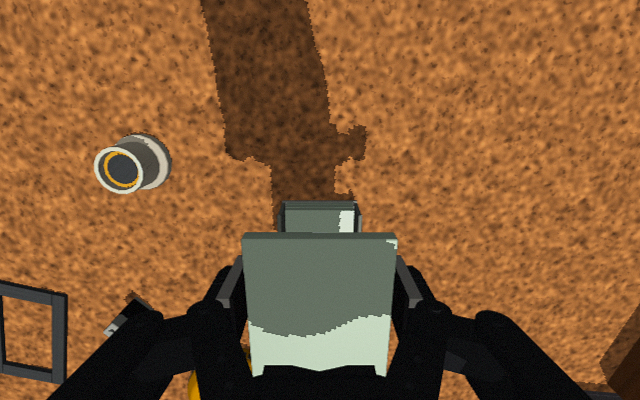

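The pane is held level, front edge at row 233, columns 243–397, and the lower panes still sit in the rack behind it at (320,215). Next I carry it above and slightly beyond the lamp to measure the lamp close up.

```bash
python3 -m jog '[[0,-1,-1,0],[0,-3,-3,0],[-1,-6,-5,0.03],[-1,-9,-7,0.06],[-2,-12,-9,0.09],[-2,-15,-9.3,0.12],[-3,-18,-9.3,0.15],[-3,-21,-9.3,0.18],[-3.4,-24,-9.3,0.21],[-3.4,-27,-9.3,0.24],[-3.4,-30,-9.3,0.27],[-3.4,-33,-9.3,0.3],[-3.4,-35.5,-9.3,0.302],[-3.4,-37.5,-9.3,0.302],[-3.4,-38.6,-9.3,0.302],[-3.4,-38.6,-9.3,0.302],[-3.4,-38.6,-9.3,0.302],[-3.4,-38.6,-9.3,0.302],[-3.4,-38.6,-9.3,0.302]]'
cat > lamp.py <<'E'
from station import bot
import cv2,numpy as np,pickle,sys
from scipy.spatial.transform import Rotation as Ro
from h import *
np.set_printoptions(precision=4,suppress=True)
n=sys.argv[1]
c=bot.read_camera('wrist'); pickle.dump(c,open(n+'.pkl','wb')); cv2.imwrite(f'pics/{n}.png',c['pixels'][:,:,::-1])
o=bot.get_obs();q=o['tool_rot'];R=Ro.from_quat([q[1],q[2],q[3],q[0]]).as_matrix();W=cloud(c)
print('tcp',o['eef_pos'],'yaw',2*np.degrees(np.arctan2(q[2],q[1])),'w',o['gripper_width'])
P=W.reshape(-1,3);m=(P[:,2]>.0535)&(P[:,2]<.065)&(abs(P[:,0]-.588)<.09)&(abs(P[:,1]+.206)<.065)
print('lamp',m.sum(),np.median(P[m,2]),cv2.minAreaRect((P[m,:2]*1000).astype(np.float32)))
T=((W-o['eef_pos'])@R).reshape(-1,3);m=(abs(T[:,2]+.0265)<.005)&(abs(T[:,1])<.04)&(T[:,0]>.012)&(T[:,0]<.06);Q=T[m]
print('pane',m.sum(),Q.min(0),Q.max(0),np.linalg.lstsq(np.c_[Q[:,:2],np.ones(len(Q))],Q[:,2],rcond=None)[0])
E
python3 lamp.py w5
```

```text
t: 12.72
eef_pos: [0.6205, -0.2026, 0.2599]
tool_rot: [-0.0, 0.02, 1.0, 0.001]
contact_force: [0.1, 0.3, -0.7]
gripper_width: 0.74
grasp_force: 38.9
tcp [ 0.6206 -0.2028  0.26  ] yaw 177.6883853053925 w 0.7363763892419453
lamp 1498 0.057526691115279194 ((588.8359375, -207.6830596923828), (83.5447006225586, 129.34161376953125), 87.38585662841797)
pane 5968 [ 0.012  -0.0379 -0.0315] [ 0.0286  0.0376 -0.0215] [ 0.0672 -0.0011 -0.0268]
```

View pics/w5.png

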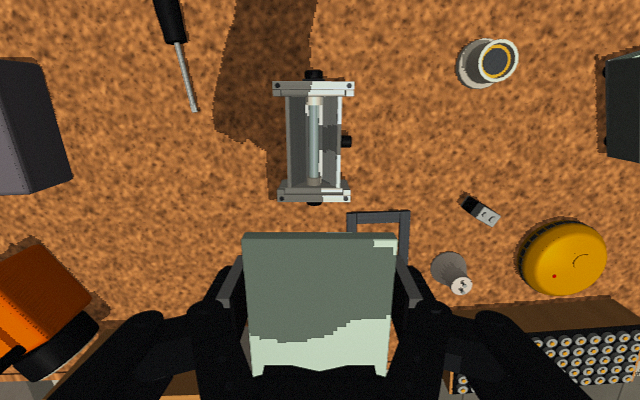

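The view shows the lamp at (270–355, 80–202), the knob on its +y side at (346,141), and the pane with its front edge at row 235. Next I measure the pane and lamp relative to each other in this one picture.

```bash
cat > rel.py <<'E'
import pickle,numpy as np,cv2,sys
from scipy.spatial.transform import Rotation as Ro
from station import bot
from h import *
np.set_printoptions(precision=4,suppress=True)
c=pickle.load(open(sys.argv[1]+'.pkl','rb'));o=bot.get_obs();q=o['tool_rot'];R=Ro.from_quat([q[1],q[2],q[3],q[0]]).as_matrix()
T=(cloud(c)-o['eef_pos'])@R
# pane: top face, in columns well inside, rows ahead of the fingers
box=T[242:330,262:378].reshape(-1,3);ab=np.linalg.lstsq(np.c_[box[:,:2],np.ones(len(box))],box[:,2],rcond=None)[0];print('plane',ab)
for r in (241,245,249,253):
    t=T[r,200:440];k=abs(t[:,2]-(t[:,:2]@ab[:2]+ab[2]))<.003;u=np.where(k)[0]+200;print(r,u.min(),u.max(),t[k,1].min(),t[k,1].max(),t[k,0].mean())
col=T[225:245,260:380];print('front x',np.percentile(col[np.abs(col[...,2]-ab[2])<.006][:,0],99.5))
e=[T[225:260,u][np.abs(T[225:260,u,2]-ab[2])<.006][:,0].max() for u in range(255,390,15)];print('edge',np.array(e))
L=T[60:225,255:375].reshape(-1,3);zt=o['eef_pos'][2]-.0575
m=abs(L[:,2]-zt)<.004;print('lamp tool',m.sum(),cv2.minAreaRect((L[m,:2]*1000).astype(np.float32)))
# cap axes: centre from both caps
for s in (-1,1):
    cx=np.median(L[m,0]); k=m&((L[:,0]-(L[m,0].min()+L[m,0].max())/2)*s>.04); print('cap',L[k].min(0),L[k].max(0),cv2.minAreaRect((L[k,:2]*1000).astype(np.float32)))
E
python3 rel.py w5
```

```text
plane [-0.177  -0.0007 -0.025 ]
241 268 372 -0.02000303084146169 0.021358850319662368 0.027473018274955453
245 245 395 -0.029589132977570747 0.030755365100837095 0.025437801001537745
249 252 385 -0.02692408428329617 0.02699405584773937 0.02349031558737742
253 242 393 -0.03113541123388418 0.030427600324683435 0.02154659961270102
front x 0.02831623810696144
edge [0.0284 0.0281 0.028  0.0282 0.028  0.0282 0.0282 0.0279 0.0282]
lamp tool 1498 ((31.48102569580078, -6.3258819580078125), (129.34210205078125, 83.5435791015625), 0.30302664637565613)
cap [-0.0331 -0.0484  0.2005] [-0.0183  0.0348  0.2064] ((-25.804920196533203, -6.778816223144531), (14.73151969909668, 83.23609161376953), 0.2555520832538605)
cap [ 0.0814 -0.0478  0.2002] [0.096  0.0357 0.206 ] ((88.73539733886719, -6.048675537109375), (14.522242546081543, 83.54023742675781), 0.050568826496601105)
```

```bash
python3 - <<'E'
import pickle,numpy as np
from scipy.spatial.transform import Rotation as Ro
from station import bot
from h import *
np.set_printoptions(precision=4,suppress=True)
R0=None
for n in('w5','w4'):
    c=pickle.load(open(n+'.pkl','rb'));C=c['pose']
    f=200/np.tan(np.radians(c['fovy']/2));W=cloud(c)
    for r in range(230,372,12): print(n,r,c['depth'][r,300],np.round(W[r,300]-C[:3,3],4),np.round(W[r,300],4))
E
```

```text
w5 230 0.43760642 [ 0.1755 -0.0324 -0.4023] [ 0.7135 -0.232  -0.0002]
w5 242 0.12994176 [ 0.0568 -0.0098 -0.1179] [ 0.5947 -0.2094  0.2843]
w5 254 0.13023062 [ 0.0616 -0.01   -0.1166] [ 0.5995 -0.2096  0.2856]
w5 266 0.1319873 [ 0.0671 -0.0104 -0.1166] [ 0.6051 -0.2099  0.2856]
w5 278 0.13359009 [ 0.0727 -0.0107 -0.1164] [ 0.6107 -0.2102  0.2858]
w5 290 0.13597223 [ 0.0789 -0.0111 -0.1168] [ 0.6168 -0.2106  0.2853]
w5 302 0.13859119 [ 0.0854 -0.0115 -0.1174] [ 0.6233 -0.211   0.2848]
w5 314 0.1384344 [ 0.0902 -0.0117 -0.1156] [ 0.6282 -0.2112  0.2866]
w5 326 0.1411694 [ 0.0971 -0.0121 -0.1162] [ 0.635  -0.2117  0.286 ]
w5 338 0.14339128 [ 0.1037 -0.0125 -0.1163] [ 0.6417 -0.2121  0.2859]
w5 350 0.14672771 [ 0.1114 -0.0131 -0.1172] [ 0.6493 -0.2126  0.285 ]
w5 362 0.14668484 [ 0.1166 -0.0133 -0.1154] [ 0.6545 -0.2128  0.2868]
w4 230 0.2959243 [ 0.12    0.0136 -0.272 ] [0.5282 0.1521 0.037 ]
w4 242 0.1278865 [ 0.0563  0.0071 -0.116 ] [0.4645 0.1456 0.193 ]
w4 254 0.13092001 [ 0.0622  0.0084 -0.1172] [0.4703 0.1469 0.1918]
w4 266 0.13128005 [ 0.0669  0.0097 -0.1159] [0.4751 0.1481 0.1931]
w4 278 0.13361606 [ 0.0727  0.0111 -0.1164] [0.4809 0.1495 0.1926]
w4 290 0.13529599 [ 0.0783  0.0124 -0.1162] [0.4865 0.1509 0.1928]
w4 302 0.137566 [ 0.0844  0.0139 -0.1165] [0.4926 0.1524 0.1925]
w4 314 0.13865744 [ 0.0898  0.0153 -0.1158] [0.498  0.1538 0.1933]
w4 326 0.14270425 [ 0.0974  0.017  -0.1174] [0.5056 0.1555 0.1916]
w4 338 0.14367107 [ 0.103   0.0185 -0.1165] [0.5112 0.157  0.1925]
w4 350 0.14582016 [ 0.1096  0.0201 -0.1165] [0.5178 0.1586 0.1926]
w4 362 0.14866723 [ 0.1169  0.0218 -0.1169] [0.5251 0.1603 0.1921]
```

```bash
python3 -m jog '[[2,-0.3,1,0.006],[4,-0.6,3,0.006],[5.9,-0.62,6,0.006],[5.9,-0.62,9,0.006],[5.9,-0.62,12,0.006],[5.9,-0.62,14.5,0.006],[5.9,-0.62,16,0.006],[5.9,-0.62,17.2,0.006],[5.9,-0.62,17.6,0.006],[5.9,-0.62,17.6,0.006],[5.9,-0.62,17.6,0.006],[5.9,-0.62,17.6,0.006],[5.9,-0.62,17.6,0.006]]'
python3 - <<'E'
from station import bot
import cv2,numpy as np,pickle
o=bot.get_obs();q=o['tool_rot'];print(o['eef_pos'],2*np.degrees(np.arctan2(q[2],q[1])),q)
c=bot.read_camera('top');s=bot.read_camera('side')
pickle.dump((c,s),open('ts.pkl','wb'))
a=cv2.resize(c['pixels'][165:255,355:435],None,fx=5,fy=5,interpolation=cv2.INTER_CUBIC)
b=cv2.resize(s['pixels'][215:305,320:410],None,fx=5,fy=5,interpolation=cv2.INTER_CUBIC)[:,:395]
cv2.imwrite('pics/ts.png',np.hstack([a,b])[:,:,::-1])
E
```

```text
t: 13.85
eef_pos: [0.5621, -0.2086, 0.0852]
tool_rot: [0.001, 0.024, 1.0, -0.0]
contact_force: [0.0, -0.1, -0.9]
gripper_width: 0.738
grasp_force: 38.9
[ 0.56207597 -0.20862243  0.08521039] 177.2060654305672 [ 1.08033039e-03  2.43792484e-02  9.99702179e-01 -1.96082916e-04]
```

View pics/ts.png

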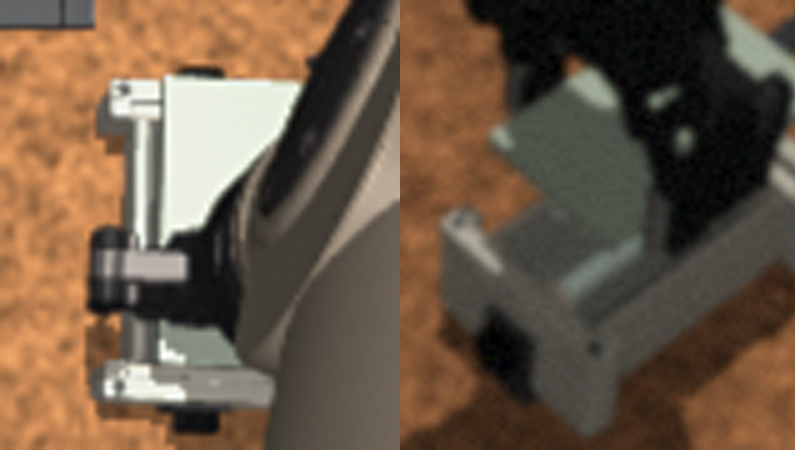

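The pane hovers level above the seat: in the top crop its left edge is at col 162 and its far edge at row 78, with the lamp beneath. The measured TCP is 2 mm off in y, so I correct that and check again.

```bash
python3 -m jog '[[0.05,0.1,0,-0.003],[0.1,0.2,0,-0.003],[0.1,0.2,0,-0.003],[0.1,0.2,0,-0.003],[0.1,0.2,0,-0.003],[0.1,0.2,0,-0.003]]'
cat > chk.py <<'E'
from station import bot
import cv2,numpy as np,pickle
from h import *
np.set_printoptions(precision=4,suppress=True)
o=bot.get_obs();q=o['tool_rot'];print(o['eef_pos'],2*np.degrees(np.arctan2(q[2],q[1])),o['contact_force'])
zt=o['eef_pos'][2]+.026
c=bot.read_camera('top');pickle.dump(c,open('tp.pkl','wb'));W=cloud(c);P=W[165:262,355:435].reshape(-1,3)
y=np.radians(-2.6);d=P-[.5888,-.2077,0];lx=d[:,0]*np.cos(y)+d[:,1]*np.sin(y);ly=-d[:,0]*np.sin(y)+d[:,1]*np.cos(y)
m=(abs(P[:,2]-zt)<.005)&(lx>-.07);k=m&(lx>.03)&(lx<.05);print('pane',m.sum(),'far',np.sort(lx[m])[-12:],'+y edge',np.sort(ly[k])[-12:])
m=(P[:,2]>.054)&(P[:,2]<.063)&(ly>.0);k=m&(lx>.045)&(lx<.07);print('lamp far',np.sort(lx[m])[-8:],'near',np.sort(lx[m])[:8],'+y',np.sort(ly[k])[-8:])
E
python3 chk.py
```

```text
t: 14.45
eef_pos: [0.5603, -0.2063, 0.0839]
tool_rot: [-0.0, 0.023, 1.0, 0.0]
contact_force: [-0.0, 0.3, -1.4]
gripper_width: 0.74
grasp_force: 38.9
[ 0.5603 -0.2063  0.0839] 177.37646511953335 [-0.031   0.3209 -1.371 ]
pane 674 far [0.053  0.0531 0.0532 0.0532 0.0533 0.0534 0.0534 0.0535 0.0535 0.0538
 0.0539 0.0544] +y edge [0.0305 0.0307 0.0316 0.032  0.032  0.0321 0.0321 0.0321 0.0323 0.0323
 0.0323 0.0326]
lamp far [0.0633 0.0635 0.0636 0.0637 0.0637 0.0638 0.064  0.0648] near [-0.0651 -0.0651 -0.065  -0.065  -0.0649 -0.0649 -0.0646 -0.0646] +y [0.0405 0.0419 0.0421 0.0422 0.0422 0.0424 0.0424 0.0425]
```

```bash
python3 -m jog '[[-0.08,0,0.4,0],[-0.08,0,0.8,0],[-0.08,0,1.2,0],[-0.08,0,1.6,0],[-0.08,0,1.9,0],[-0.08,0,2.1,0],[-0.08,0,2.1,0],[-0.08,0,2.1,0],[-0.08,0,2.1,0],[-0.08,0,2.1,0],[-0.08,0,2.1,0]]'; python3 chk.py
```

```text
t: 15.42
eef_pos: [0.5613, -0.2064, 0.0632]
tool_rot: [0.0, 0.023, 1.0, -0.0]
contact_force: [0.1, 0.4, -0.4]
gripper_width: 0.74
grasp_force: 38.9
[ 0.5613 -0.2064  0.0632] 177.37722408615423 [ 0.0816  0.3741 -0.4274]
pane 630 far [0.0535 0.0536 0.0538 0.054  0.0541 0.0544 0.0544 0.0544 0.0545 0.0547
 0.0548 0.055 ] +y edge [0.0309 0.0311 0.0312 0.0319 0.0321 0.0321 0.0322 0.0323 0.0323 0.0324
 0.0324 0.0325]
lamp far [0.0642 0.0642 0.0643 0.0643 0.0644 0.0646 0.0647 0.0647] near [-0.065  -0.065  -0.065  -0.0649 -0.0649 -0.0647 -0.0647 -0.0645] +y [0.0406 0.0422 0.0422 0.0423 0.0424 0.0424 0.0426 0.0428]
```

```bash
python3 -m jog '[[0,0,0.4,0],[0,0,0.8,0],[0,0,1.2,0],[0,0,1.6,0],[0,0,1.9,0],[0,0,2.05,0],[0,0,2.2,0],[0,0,2.2,0],[0,0,2.2,0]]'; python3 -m jog '[[0,0,0.08,0],[0,0,0.16,0],[0,0,0.24,0],[0,0,0.3,0],[0,0,0.3,0]]'
```

```text
t: 16.22
eef_pos: [0.5611, -0.2064, 0.041]
tool_rot: [0.0, 0.023, 1.0, -0.0]
contact_force: [0.3, -0.1, -0.4]
gripper_width: 0.736
grasp_force: 38.9
t: 16.63
eef_pos: [0.561, -0.2063, 0.0379]
tool_rot: [-0.0, 0.023, 1.0, 0.0]
contact_force: [0.2, -0.4, -1.1]
gripper_width: 0.74
grasp_force: 38.9
```

```bash
python3 chk.py
```

```text
[ 0.561  -0.2063  0.0379] 177.3789887862454 [ 0.2162 -0.409  -1.0879]
pane 627 far [0.06   0.0607 0.0608 0.0617 0.0621 0.0623 0.0624 0.0629 0.063  0.0631
 0.0631 0.0635] +y edge [0.0309 0.031  0.031  0.032  0.0321 0.0323 0.0323 0.0323 0.0324 0.0325
 0.0326 0.0327]
lamp far [0.064  0.0641 0.0642 0.0643 0.0643 0.0644 0.0644 0.0646] near [-0.0651 -0.0651 -0.0651 -0.0649 -0.0649 -0.0649 -0.0647 -0.0646] +y [0.0406 0.042  0.0421 0.0422 0.0422 0.0423 0.0423 0.0425]
```

```bash
python3 -m jog '[[0,0,0.08,0],[0,0,0.16,0],[0,0,0.24,0],[0,0,0.32,0],[0,0,0.4,0],[0,0,0.45,0],[0,0,0.45,0]]'; python3 -m jog '[[0,0,0.03,0],[0,0,0.06,0],[0,0,0.06,0],[0,0,0.06,0]]';  python3 -m jog '[[0,0,0.03,0],[0,0,0.05,0],[0,0,0.05,0],[0,0,0.05,0]]'
```

```text
t: 17.27
eef_pos: [0.561, -0.2063, 0.0333]
tool_rot: [-0.0, 0.023, 1.0, 0.0]
contact_force: [0.2, 0.3, -1.1]
gripper_width: 0.74
grasp_force: 38.9
t: 17.6
eef_pos: [0.5611, -0.2064, 0.0329]
tool_rot: [-0.0, 0.023, 1.0, 0.0]
contact_force: [-0.1, 0.4, -1.9]
gripper_width: 0.736
grasp_force: 38.9
t: 17.93
eef_pos: [0.5611, -0.2064, 0.0324]
tool_rot: [-0.0, 0.023, 1.0, 0.0]
contact_force: [0.6, 0.4, -0.6]
gripper_width: 0.745
grasp_force: 38.9
```

```bash
python3 -m jog '[[0,0,0.02,0],[0,0,0.04,0],[0,0,0.04,0],[0,0,0.04,0]]';  python3 -m jog '[[0,0,0.02,0],[0,0,0.04,0],[0,0,0.04,0],[0,0,0.04,0]]'
```

```text
t: 18.27
eef_pos: [0.5611, -0.2064, 0.032]
tool_rot: [0.0, 0.023, 1.0, 0.0]
contact_force: [0.1, -0.0, -0.9]
gripper_width: 0.74
grasp_force: 39.0
t: 18.6
eef_pos: [0.5611, -0.2064, 0.0319]
tool_rot: [0.0, 0.023, 1.0, 0.0]
contact_force: [-1.7, 0.2, 5.1]
gripper_width: 0.741
grasp_force: 39.5
```

Contact came at TCP z 31.9 mm, which matches the seat height to within 0.1 mm. I relax the press, then ease the grip and open.

```bash
python3 -m jog '[[0,0,-0.03,0],[0,0,-0.03,0],[0,0,-0.03,0]]' - 20; python3 -m jog '[[0,0,-0.03,0],[0,0,-0.03,0],[0,0,-0.03,0],[0,0,-0.03,0]]' -0.6; python3 -m jog '[[0,0,0,0],[0,0,0,0],[0,0,0,0],[0,0,0,0],[0,0,0,0]]' -1
```

```text
t: 18.85
eef_pos: [0.5612, -0.2064, 0.0319]
tool_rot: [0.0, 0.023, 1.0, 0.0]
contact_force: [-1.3, -0.3, 2.6]
gripper_width: 0.742
grasp_force: 39.3
t: 19.18
eef_pos: [0.5611, -0.2063, 0.032]
tool_rot: [-0.0, 0.023, 1.0, -0.0]
contact_force: [-0.6, -0.1, 0.6]
gripper_width: 0.804
grasp_force: 0.0
t: 19.6
eef_pos: [0.5611, -0.2064, 0.0322]
tool_rot: [0.0, 0.023, 1.0, 0.0]
contact_force: [0.3, -0.6, -1.2]
gripper_width: 1.003
grasp_force: 0.0
```

```bash
python3 -m jog '[[0,0,-0.5,0],[0,0,-1.5,0],[0,0,-3,0],[0,0,-5,0],[-2,0,-8,0],[-5,0,-12,0],[-7,0,-16,0],[-7,0,-19,0],[-7,0,-20,0],[-7,0,-20,0],[-7,0,-20,0],[-7,0,-20,0]]'
python3 - <<'E'
from station import bot
import cv2,numpy as np,pickle
from h import *
np.set_printoptions(precision=4,suppress=True)
c=bot.read_camera('wrist');pickle.dump(c,open('w6.pkl','wb'))
P=cloud(c).reshape(-1,3);y=np.radians(-2.6);d=P-[.5888,-.2077,0];lx=d[:,0]*np.cos(y)+d[:,1]*np.sin(y);ly=-d[:,0]*np.sin(y)+d[:,1]*np.cos(y)
m=(abs(lx)<.045)&(abs(ly)<.036)&(P[:,2]>.04)&(P[:,2]<.08)
print(m.sum(),np.median(P[m,2]),cv2.minAreaRect((P[m,:2]*1000).astype(np.float32)),np.linalg.lstsq(np.c_[lx[m],ly[m],np.ones(m.sum())],P[m,2],rcond=None)[0])
for a,b in((-.045,-.025),(.025,.045)):
  for s in(-1,1):
    k=(lx>a)&(lx<b)&(ly*s>.015)&(ly*s<.029)&(P[:,2]>.04);print(a,s,np.median(P[k,2]))
k=(abs(lx)<.07)&(abs(ly)<.05)&(P[:,2]>.053);print('caps z',np.percentile(P[k,2],[5,50,95]))
t=bot.read_camera('top');pickle.dump(t,open('t6.pkl','wb'))
f=200/np.tan(np.radians(c['fovy']/2));C=np.linalg.inv(c['pose'])@[.5888,-.2077,.055,1];u,v=int(c['cx']+f*C[0]/C[2]),int(c['cy']+f*C[1]/C[2]);print(u,v)
im=c['pixels'];u=max(u,75);v=max(v,80);a=cv2.resize(im[v-80:v+80,u-75:u+75],None,fx=3,fy=3,interpolation=cv2.INTER_CUBIC)
b=cv2.resize(t['pixels'][190:270,180:250],(a.shape[0]*70//80,a.shape[0]),interpolation=cv2.INTER_CUBIC)[:,:340]
cv2.imwrite('pics/fin.png',np.hstack([a,b])[:,:790,::-1])
E
```

```text
t: 20.6
eef_pos: [0.6299, -0.2093, 0.2313]
tool_rot: [-0.001, 0.023, 1.0, 0.0]
contact_force: [-0.3, -0.3, -0.1]
gripper_width: 0.997
grasp_force: 0.0
5952 0.05760369916175606 ((589.1356201171875, -207.90536499023438), (64.19385528564453, 89.15350341796875), 87.33802032470703) [0.0012 0.0011 0.0576]
-0.045 -1 0.05750885985329546
-0.045 1 0.05765601047740357
0.025 -1 0.30918480531891684
0.025 1 0.30953310344912477
caps z [0.0568 0.2915 0.3192]
318 139
```

View pics/fin.png

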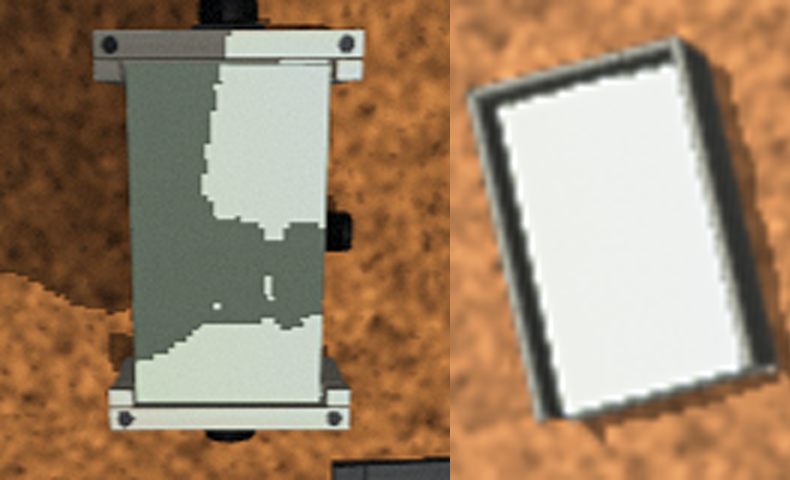

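The pane lies flat between the lugs, its top level with the caps (57.6 mm), filling the seat between crop rows 62 and 402. The remaining panes are still flush in the rack at the right of the crop. Handing in.

```bash
python3 -c "
from station import bot
print(bot.hand_in())"
```

```text
the job is handed in; nothing more can be done
None
```

The top pane was slid out, gripped by its long edges and laid flat and fully down in the lamp's seat; the other three panes stayed in the rack, nothing else was disturbed as far as I checked, and I handed the job in at about 21 s of the 72 s allowed, though no verdict came back.

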